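Third hand at the lathe: hold a blank up to the drive centre

ROBOT

A 6-joint arm with a two-finger parallel gripper is mounted at the origin on the work surface. World frame = base frame: x ahead of the robot, y to its left, z up, the work surface at z = 0. Lengths are in mm, angles in rad, forces in N, time in s.
With the tool pointing down it reaches from about 325 to 900 mm from the base axis. Payload 6.1 kg.
Tool frame: the origin (TCP) lies between the finger pads; the fingertips stand 22 mm ahead of it and the grasp point (between the pads) lies 3 mm ahead of it (bot.tcp_to_tips is the distance from the TCP to the fingertips, in mm); z points along the fingers, y is the line along which they close (so a half turn about z gives the same grasp; the last joint's range is limited). The gripper opens to 85 mm and grips with 20 to 120 N. Pads are 22 mm wide; open, the fingers measure 114 mm over their backs; the gripper's body (76 mm by 85 mm) begins 54 mm behind the grasp point. The pads swing forward as they close: fully open they stand 13 mm farther back than shut.
Start: joints at [1.06, 0.22, 1.526, -0, 1.395, -0.126], TCP at [234.606, 579.289, 253.3] pointing down, gripper open.
Joint ranges: [-2.98, 2.98], [-0.91, 2.08], [0.09, 2.57], [-1.24, 4.39], [0.2, 2.65], [-2.68, 2.68]. Speed limits (rad/s): [2.57, 2.57, 3.01, 3.14, 3.14, 3.14].

INTERFACE

Orientations are given as a unit quaternion [x, y, z, w].
In Python, from rig import bot gives the robot as it stands. Calls block until the motion is done:
- bot.goto(position, orientation): joint-space move of the TCP to a pose.
- bot.move_linear(position, frame=None, vel=150, f_stop=None): straight line of the TCP; frame=None keeps the orientation; vel is the mean speed in mm/s. With f_stop (N) it stops when the force on the tool has changed by that much, and returns True; else False.
- bot.goto_joints(angles): joint-space move.
- bot.let_go() and bot.grasp(): open the fingers fully, or close them until they stop; the grip force is fixed at half the most.
- bot.dwell(seconds).
- bot.ik(position, orientation): joint angles nearest the present ones, or None.
- bot.state(): the state.
- bot.capture(name): name is "scene" or "top"; returns a dict with "color" (480x640x3 uint8, red, green, blue), "intrinsics" (3x3 intrinsics, pixels), "distortion" ([k1, k2, p1, p2, k3] as OpenCV has them; the pictures are not rectified), "rvec" (rotation vector, rad) and "tvec" (3), from world to camera coordinates, as OpenCV has them. Camera axes: x right, y down, z forward; pixel columns grow to the right and rows downward; lengths in mm; the calibration is good to about 2 mm. A picture is of the moment at which its call begins. There is no depth.
A pose or a line that the arm cannot do raises bot.Unreachable and nothing moves.
- bot.close_job(): hands the job in; it is judged then, once.
The state is a dict: "time": time; "joint_positions": joint angles; "qd": joint speeds; "effort": joint torques, N m; "tool_pos": TCP position; "tcp_rot": TCP orientation; "wrist_force": force on the tool from outside, world axes, zero at the start; "moment": the same for the moment, N m; "grip_width": opening from 0.0 (shut) to 1.0 (fully open); "gripper_force": force on a finger pad.
Only numpy, scipy, OpenCV 4.12 (cv2) and the standard library are available. Lean on these libraries where they do the work, as an engineer would, in place of code of your own. Each camera call takes 0.05 s, during which the arm holds its last target. There are 200 camera calls.

TASK

Take the square wooden blank off the board and hold it in the air on the lathe's spindle axis, its end centred and square on the sprung pin of the headstock's drive centre, pushing the pin in with a steady 12 newtons or so (about 10 of its 16 mm of travel), so that your colleague can wind up the tailstock. Finish while still holding and pressing it like that: do not let go, never drive the pin right home against the crown, and leave the other things on the bench where they are.

Things in the scene. Friction and masses are not known exactly. Their poses are not given: they have to be found in the camera images.
- blank: Square turning blank of pale wood, 45 x 45 x 150 mm, 140 to 260 g, lying flat on the board. Origin: centre of its underside; its y axis runs along its 150 mm length, z up. Both ends are alike (pencilled diagonals cross at the centre) and either may go to the pin.
- blank_center (a point): Centre of the square blank (22.5 mm above the origin of blank, 75 mm from each end).
- board: Thick offcut board 130 x 460 x 40 mm fixed on the bench between robot and lathe; its top is 40 mm above the bench. Origin: centre of its underside; y along its length. The square blank and the round disc lie on it, in either order.
- lathe: Green twin-tube bench lathe, fixed, 800 mm long. Origin: on the bench below the spindle axis; z up, y along the spindle axis from headstock to tailstock. Spindle axis 180 mm above the bench; top of the tubes 80 mm. Headstock at y -400 to -250 mm, top 255 mm above the bench; sprung pin's tip at y = -180 mm.
- tail_point (a point): Point of the tailstock's centre, on the spindle axis at y = +102 mm of the lathe; the tailstock (top 220 mm above the bench) stands beyond it. Between it and the pin the space above the tubes is free near the axis.
- tool_rest (a point): Top of the tool rest, a dark bar 150 mm long along the lathe's y and 12 mm wide, swung away to the side far from the robot, 115 mm off the spindle axis, at y = +60 mm of the lathe, 165 mm above the bench. This point: the middle of its top.
- crown (a point): Centre of the face of the crown, the dark 27 mm steel sleeve of the drive centre in the headstock, on the spindle axis; fixed to the lathe, same axes as lathe, at y = -196 mm. The sprung pin comes out of it.
- drive_pin: Sprung steel pin of the drive centre, 18 mm in diameter with a flat tip; it slides in along -y of the lathe. Origin: centre of its tip, 16 mm out from the crown's face when free, level with the face when fully in; same axes as lathe. Spring without preload: 1.2 N per mm pushed in, so 12 N at 10 mm and 19 N when fully in.
- bowl_disc: Bystander: round disc of dark wood, 90 mm in diameter, 45 mm high, on the board. Origin: centre of its underside.
- wax_tin: Bystander: round tin, 68 mm in diameter, 75 mm high, on the bench to the robot's right. Origin: centre of its underside.
- mallet: Bystander: hammer, 260 mm long, lying on the bench to the robot's left.
Things that resemble listed ones, but are neither listed nor needed, are in the scene too. Leave any orange look-alike of the blank alone.

How it is judged:
By the outcome, as a careful person would: the job done as asked, in the order asked, and still so for the second after the job is handed in, while the arm keeps its last pose, push and grip.
It also fails if it takes over 42 s, if anything falls off the work surface, if the arm or the gripper's body presses on something with over 40 N, if the wrist force passes 120 N, or if a joint passes its speed limit or range.

## Working session

There is one attempt and no reset: what is moved stays moved. The work goes in short steps, each a Python script; the robot and the scene stay as the last script left them, time stands still between calls to the robot, and variables do not carry over. Pictures are saved under pics/ and viewed, at most 10 in all, crops included, and the job is handed in when it is done.

```bash
mkdir -p pics; ls; python3 - <<'E'
from rig import bot
import cv2,pickle
d={}
for n in("scene","top"):
    c=bot.capture(n);d[n]=c
    cv2.imwrite(f"pics/{n}0.png",c["color"][:,:,::-1])
    print(n,c["intrinsics"],c["distortion"],c["rvec"],c["tvec"])
pickle.dump(d,open("cap0.pkl","wb"))
s=bot.state();print(s)
E
```

```text
pics
scene [[442.28431738   0.         324.51707685]
 [  0.         442.28431738 240.60682637]
 [  0.           0.           1.        ]] [-0.05952487  0.          0.          0.          0.        ] [ 0.7476802   2.67956865 -1.02743115] [ 422.28860257 -139.37499472 1642.52720988]
top [[456.44093021   0.         320.63312368]
 [  0.         456.44093021 239.58800165]
 [  0.           0.           1.        ]] [-0.05335421  0.          0.          0.          0.        ] [ 2.15270508 -2.10420203  0.22195991] [  37.37074467  505.58803586 1399.1874159 ]
{'time': 0.1, 'joint_positions': array([ 1.05990228e+00,  2.21121361e-01,  1.52748555e+00,  1.76580222e-05,
        1.39471269e+00, -1.26087548e-01]), 'qd': array([-0.00034975, -0.00287081, -0.00243169,  0.00059569, -0.00090736,
       -0.00011179]), 'effort': array([ 1.05518120e-03, -4.98246539e+01, -3.90544009e+01, -1.31842057e-04,
        5.76030536e-03, -4.30344255e-05]), 'tool_pos': array([234.35628882, 578.856689  , 252.33056068]), 'tcp_rot': array([ 1.91219802e-01,  9.81546862e-01, -8.17328176e-04, -2.78636988e-04]), 'wrist_force': array([0.08532532, 0.27902885, 0.1421007 ]), 'moment': array([-0.00198447, -0.00968839, -0.00371116]), 'gripper_force': 0.0, 'grip_width': 0.9971494379049607}
```

View pics/scene0.png

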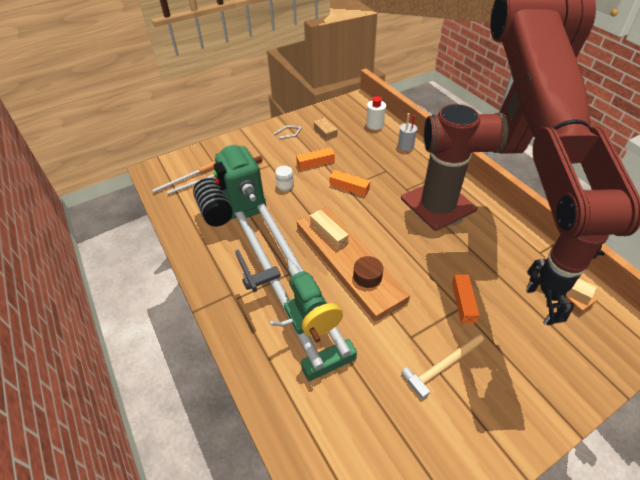

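View pics/top0.png

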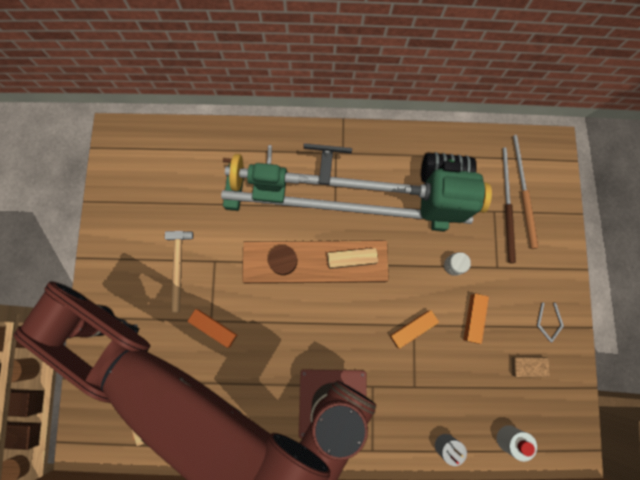

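The blank candidates are:
- the pale bar on the board at top (353,258) / scene (328,229)
- orange bars at top (212,328), (415,328) and (477,318)
- a pale piece near the gripper at scene (582,292)

Only the first is pale and lies on the board, next to the disc. I'll check it in enlarged crops.

```bash
python3 - <<'E'
import cv2
t=cv2.imread("pics/top0.png");s=cv2.imread("pics/scene0.png")
cv2.imwrite("pics/topc.png",cv2.resize(t[140:290,215:495],(784,420),interpolation=cv2.INTER_CUBIC)) #2.8x
cv2.imwrite("pics/scc.png",cv2.resize(s[140:290,190:390],(800,600),interpolation=cv2.INTER_CUBIC)) #4x
E
```

```text
(no output)
```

View pics/topc.png

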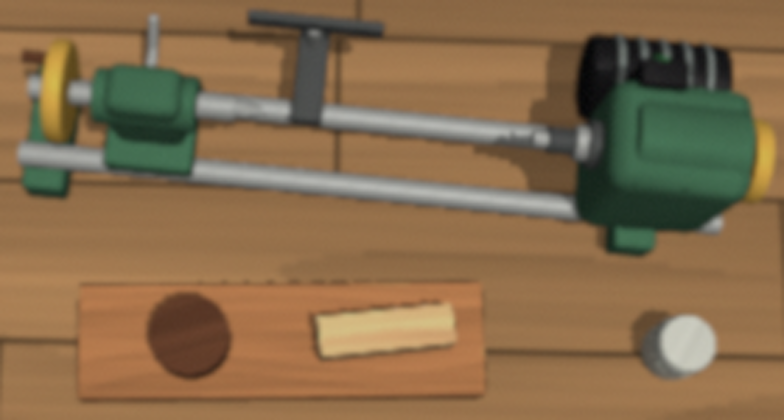

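View pics/scc.png

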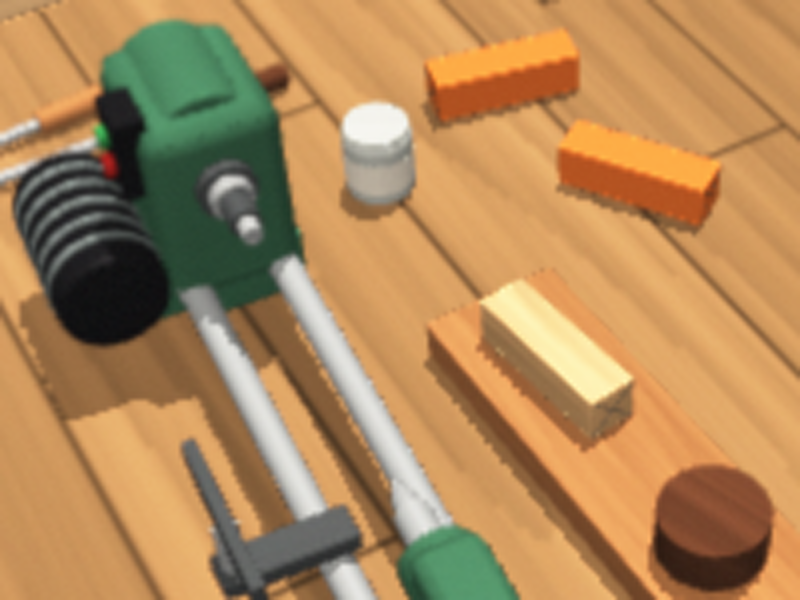

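The crops confirm the pale bar on the board as the blank, with end diagonals visible at scene (340,240) and the disc beside it. The pin tip is at about scene (252.5,198) and the crown at top (415,190). Next I measure these.

```bash
cat > h.py <<'E'
import cv2,numpy as np
def cast(c,uv,z):
    uv=np.atleast_2d(np.asarray(uv,float))
    n=cv2.undistortPoints(uv[:,None],c["intrinsics"],np.array(c["distortion"]))[:,0]
    R=cv2.Rodrigues(np.array(c["rvec"],float))[0];o=-R.T@np.array(c["tvec"],float)
    d=np.c_[n,np.ones(len(n))]@R
    return o+d*((z-o[2])/d[:,2])[:,None]
def proj(c,p):
    return cv2.projectPoints(np.atleast_2d(np.asarray(p,float))[:,None],np.array(c["rvec"]),np.array(c["tvec"]),c["intrinsics"],np.array(c["distortion"]))[0][:,0]
def blob(c,lo,hi,box):
    h=cv2.cvtColor(c["color"],cv2.COLOR_RGB2HSV);m=cv2.inRange(h,lo,hi)
    k=np.zeros_like(m);x0,y0,x1,y1=box;k[y0:y1,x0:x1]=m[y0:y1,x0:x1]
    cs,_=cv2.findContours(k,cv2.RETR_EXTERNAL,cv2.CHAIN_APPROX_NONE)
    return max(cs,key=cv2.contourArea)[:,0].astype(float)
E
python3 - <<'E'
import pickle;from h import *
np.set_printoptions(precision=1,suppress=True)
d=pickle.load(open("cap0.pkl","rb"));t,s=d["top"],d["scene"]
for c in(t,s):
    R=cv2.Rodrigues(c["rvec"])[0];print("cam",-R.T@c["tvec"])
hs=cv2.cvtColor(t["color"],cv2.COLOR_RGB2HSV)
print("hsv blank",hs[258,340:370:10],"board",hs[275,300],"disc",hs[260,283])
print("scene blank",cv2.cvtColor(s["color"],cv2.COLOR_RGB2HSV)[224:232:3,325])
# tubes: brightness columns, top view
g=cv2.cvtColor(t["color"],cv2.COLOR_RGB2GRAY)
print("sat col 340", hs[170:215,380,1]); print(hs[170:215,330,1])
print("spindle rows"); 
for u in range(385,432,3): print(u,hs[176:204,u,1],'V',hs[176:204,u,2])
for q in [((215+248/2.8),(140+17/2.8)),((215+383/2.8),(140+29/2.8))]: print("rest",cast(t,q,165))
print("tip scene",cast(s,[190+251.5/4-.4,140+232/4-.4],180))
print("crown face top",cast(t,[[215+550/2.8,140+139/2.8]],180))
E
```

```text
cam [ 229.5   69.9 1468.7]
cam [ 961.6  820.  1139.6]
hsv blank [[ 21  99 212]
 [ 19 105 211]
 [ 17 111 210]] board [ 13 145 163] disc [ 11 144 101]
scene blank [[ 25  75 253]
 [ 25  78 253]
 [ 16 127 186]]
sat col 340 [129 130 129 130 128 128 129 129 128 129 125  93  37  10   6   6   7   6
   8  11  49 112 128 128 129 128 129 129 128 127 128 128 130 130 127  99
  43   9   8   7   7   6   7   9  54]
[ 49  59  70  77  83  81  62  25   9   6   5   7   6   9  10  53 113 129
 129 130 128 127 127 128 127 128 128 127 128 124  97  40   9   8   6   6
   6   7   9  52 111 128 129 128 129]
spindle rows
385 [127 129 128 128 128 113  66  20   8   6   6   6   7   8  22  76 120 129
 132 129 130 128 128 128 128 127 127 128] V [153 152 152 155 155 151 139 140 156 172 179 168 148 125 106 101 102 105
 116 138 149 153 155 155 155 157 157 157]
388 [127 128 127 127 129 121  85  31   7   6   6   6   7   8  12  59 111 129
 130 129 129 128 127 129 128 128 128 128] V [153 153 153 155 156 152 141 138 149 168 181 175 154 133 110  99  99 101
 112 132 146 153 156 156 155 157 157 157]
391 [129 126 127 129 129 127
[... 2648 characters left out ...]
7   5   6   4  12  21  69 103 113 114] V [  7  10  13  10  10  19  40  57  72 100 125 143 156 165 162 153 140 128
 116 102  82  60  44  36  37  37  36  38]
427 [ 32  36  71  78  90  83  51  20   4   4   4   7   3   6   6   6   7   7
   7   8   5  11   6  28  66  96 110  98] V [16 14 18 26 31 34 40 50 57 64 69 73 76 79 79 79 76 74 69 63 56 48 41 36
 35 37 37 39]
430 [ 82  95 110 103 107 107  98  59  40  27  20  20  14  19  23  23  29  43
  52  67  70  92  87  98 103  98 101 114] V [31 35 37 37 38 38 39 39 45 48 52 52 53 54 55 55 53 48 44 42 40 39 38 39
 37 39 38 38]
rest [[769.7 108.4 165. ]]
rest [[760.1 -38.1 165. ]]
tip scene [[ 637.2 -201.3  180. ]]
crown face top [[ 636.1 -214.6  180. ]]
```

```bash
python3 - <<'E'
import pickle;from h import *
np.set_printoptions(precision=2,suppress=True)
d=pickle.load(open("cap0.pkl","rb"));t,s=d["top"],d["scene"]
S=cv2.cvtColor(t["color"],cv2.COLOR_RGB2HSV)[:,:,1].astype(float)
def edges(u,r0,r1,th=65):
    c=S[r0:r1,u];i=np.where(c<th)[0];a,b=i[0],i[-1]
    return r0+a-1+(c[a-1]-th)/(c[a-1]-c[a]), r0+b+(th-c[b])/(c[b+1]-c[b])
for nm,us,f in(("near",range(300,412,4),lambda u:(int(202+(u-330)*.085)-6,int(204+(u-330)*.085)+9)),("far",range(355,385,3),lambda u:(int(181+(u-330)*.085)-7,int(181+(u-330)*.085)+8))):
    P=[]
    for u in us:
        try:P.append((u,*edges(u,*f(u))))
        except Exception as e:print(u,e)
    P=np.array(P);m=cast(t,np.c_[P[:,0],P[:,1:].mean(1)],67)
    k,c=np.polyfit(m[:,1],m[:,0],1);print(nm,"dx/dy",k,"x at y=-200",k*-200+c,"res",np.std(m[:,0]-k*m[:,1]-c), "w",np.ptp(cast(t,[[P[5,0],P[5,1]],[P[5,0],P[5,2]]],67)[:,0]))
print("crown pts",cast(t,[[412,189.4],[415,189.7],[418,190.2],[410.5,189.2]],180))
print("tip top",cast(t,[[404.8,188.7]],180))
# tool rest
g=cv2.inRange(cv2.cvtColor(t["color"],cv2.COLOR_RGB2HSV),(0,0,0),(179,95,85))
k=np.zeros_like(g);k[143:153,300:356]=g[143:153,300:356];ys,xs=np.nonzero(k)
r=cast(t,np.c_[xs,ys],165);r=r[:,:2];rc=cv2.minAreaRect(r.astype(np.float32));print("rest",rc)
for nm,c,lo,box in(("top",t,(14,50,170),(320,240,385,275)),("scene",s,(18,40,200),(305,205,352,250))):
    b=blob(c,lo,(32,122,255),box);w=cast(c,b,85)[:,:2]
    print(nm,b.min(0),b.max(0),cv2.minAreaRect(w.astype(np.float32)));print(cv2.boxPoints(cv2.minAreaRect(w.astype(np.float32))))
# scene tip region
g=cv2.cvtColor(s["color"],cv2.COLOR_RGB2GRAY);print(g[188:206,242:262])
b=blob(t,(5,130,60),(16,160,130),(262,240,305,280));print("disc",cast(t,b,45+40)[:,:2].mean(0))
E
```

```text
near dx/dy 0.07629568934800271 x at y=-200 596.9543434076785 res 0.21997209013173855 w 28.539902449861643
far dx/dy 0.07808567207408959 x at y=-200 676.6538496412954 res 0.11764606981939194 w 29.421956383989254
crown pts [[ 636.92 -216.29  180.  ]
 [ 636.26 -225.23  180.  ]
 [ 634.98 -234.15  180.  ]
 [ 637.4  -211.83  180.  ]]
tip top [[ 638.45 -194.87  180.  ]]
rest ((761.0966186523438, 35.953861236572266), (144.06056213378906, 20.443256378173828), 85.42483520507812)
top [329. 248.] [377. 266.] ((444.80303955078125, -51.048362731933594), (43.700401306152344, 149.84243774414062), 7.342436790466309)
[[ 413.56   20.47]
 [ 432.71 -128.15]
 [ 476.05 -122.56]
 [ 456.9    26.05]]
scene [310. 210.] [347. 240.] ((445.386474609375, -50.18363952636719), (44.975746154785156, 152.2347412109375), 6.343047142028809)
[[ 414.63   22.98]
 [ 431.45 -128.32]
 [ 476.15 -123.35]
 [ 459.33   27.95]]
[[130 170 174 147 116 103  99  95  89  86  89  86  64  59  58  57  59  55
   52  53]
 [127 155 138 103  95  98 101 100  97  91  90  93  70  60  57  59  58  56
   52  52]
 [109 127 110  85  85  94  99 102  98 
[... 643 characters left out ...]
[ 59  59  58  58  59  57  54  72 135 139 120 112 110  93  67  60  59  59
   56  55]
 [ 59  59  58  57  58  58  58  62  95 108 109 111 104  87  65  60  59  59
   57  55]
 [ 59  58  58  60  60  58  58  59  70  93 108 111  92  72  61  59  58  58
   57  56]
 [ 58  59  60  60  59  59  58  60  61  68  75  76  68  60  60  59  57  57
   59  56]
 [ 59  59  59  59  59  59  60  58  60  60  61  61  59  60  59  59  58  59
   60  56]
 [ 60  60  60  59  59  59  60  59  58  59  59  58  59  57  59  59  58  59
   64  70]
 [ 60  58  59  58  58  60  58  60  59  58  59  60  56  58  59  59  63  74
   96 124]
 [ 59  59  58  59  60  59  60  59  60  58  58  58  58  60  59  65  93 126
  139 159]]
disc [431.92 165.66]
```

```bash
cat >> h.py <<'E'
def quat(a):  # tool down, closing line at world angle a
    f=(a+np.pi/2)/2;return [np.cos(f),np.sin(f),0,0]
L=-0.077
yd=np.array([-np.sin(L),np.cos(L),0]);TIP=np.array([638.0,-196.5,180.])
E
python3 - <<'E'
import pickle;from h import *;from rig import bot
np.set_printoptions(precision=2,suppress=True)
d=pickle.load(open("cap0.pkl","rb"));t,s=d["top"],d["scene"]
print(proj(s,TIP),proj(t,TIP),cast(s,[252.8,198.6],180),bot.tcp_to_tips)
for o in(0,np.pi):
    for p,a in(([445,-50.6,200],.12),([445,-50.6,67],.12),(TIP+105*yd+[0,0,120],L),(TIP+65*yd,L)): print(o,bot.ik(p,quat(a+o)))
E
```

```text
[[252.88 198.56]] [[405.35 188.86]] [[ 638.3  -196.49  180.  ]] 22.0
0 [-0.29 -0.17  2.03 -0.    1.28 -0.41]
0 [-0.29  0.03  2.12 -0.    0.99 -0.41]
0 [-0.26  0.26  1.39 -0.    1.49 -0.18]
0 [-0.32  0.35  1.51 -0.    1.28 -0.25]
3.141592653589793 None
3.141592653589793 None
3.141592653589793 None
3.141592653589793 None
```

```bash
python3 - <<'E'
import pickle;from h import *;from rig import bot
np.set_printoptions(precision=2,suppress=True)
def st(m):
    s=bot.state();print(m,round(s["time"],2),s["tool_pos"],s["wrist_force"],s["grip_width"],s["gripper_force"])
bot.goto([445,-50.6,190],quat(.12));st("above")
bot.move_linear([445,-50.6,69],vel=100,f_stop=15);st("down")
bot.grasp();st("grip")
bot.move_linear([445,-50.6,150],vel=80);st("lift")
bot.goto(list(TIP+[0,0,130]+110*yd),quat(L));st("over")
bot.dwell(.2);st("over");print(bot.state()["tcp_rot"],quat(L))
d={}
for n in("scene","top"):
    d[n]=bot.capture(n);cv2.imwrite(f"pics/{n}1.png",d[n]["color"][:,:,::-1])
pickle.dump(d,open("cap1.pkl","wb"))
a,b=cv2.imread("pics/top1.png")[120:270,290:490],cv2.imread("pics/scene1.png")[90:240,210:410]
cv2.imwrite("pics/c1.png",np.hstack([cv2.resize(i,(400,300),interpolation=cv2.INTER_CUBIC) for i in(a,b)]))
E
```

```text
above 2.48 [445.28 -50.07 190.17] [-0.26  0.54  0.24] 1.0005748285823366 0.0
down 3.83 [445.59 -50.78  69.65] [ 0.15 -0.72 -0.32] 1.0001314311483145 0.0
grip 4.29 [445.39 -50.72  69.52] [-0.72  0.07  4.15] 0.5208255945627398 62.32448101043701
lift 5.46 [444.49 -50.47 149.32] [-0.08  0.29 -2.44] 0.5157936035156148 61.58127307891846
over 6.47 [645.44 -86.57 308.19] [ 0.    0.49 -2.3 ] 0.5216346986537687 61.57144904136658
over 6.67 [645.51 -86.58 309.07] [-0.05 -0.54 -1.71] 0.5203128452048646 61.56951427459717
[ 0.73  0.68 -0.   -0.  ] [np.float64(0.733799677609638), np.float64(0.6793659051939472), 0, 0]
```

View pics/c1.png

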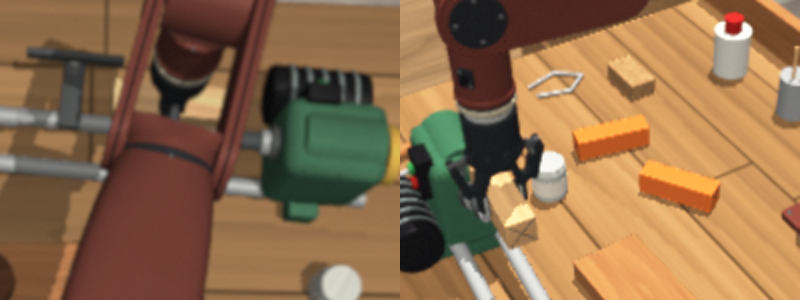

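The blank is held: the scene half of the crop shows it between the fingers, with its end face at scene pixel ≈(270,206). Next I descend to the axis and check the end face against its prediction.

```bash
cat >> h.py <<'E'
def go(bot,p,vel=60,n=2,**k):
    c=np.array(p,float)
    for i in range(n):
        bot.move_linear(list(c),vel=vel,**k);bot.dwell(.25)
        e=np.array(p)-bot.state()["tool_pos"];c=c+e
        if np.abs(e).max()<.25:break
    return c-e
E
python3 - <<'E'
import pickle;from h import *;from rig import bot
np.set_printoptions(precision=2,suppress=True)
P=TIP+[0,0,7]+100*yd
go(bot,P);s=bot.state();print(s["time"],s["tool_pos"]-P,s["tcp_rot"],quat(L),s["wrist_force"])
c=bot.capture("scene");pickle.dump(c,open("cap2.pkl","wb"))
cc=s["tool_pos"]-[0,0,7];xd=np.array([yd[1],-yd[0],0]);z=np.array([0,0,1])
K=[cc+75*a*yd+22.5*b*xd+22.5*e*z for a in(1,-1) for b in(-1,1) for e in(-1,1)]
q=proj(c,K+[cc+75*yd]);print(q)
im=cv2.resize(c["color"][150:270,210:370,::-1],(800,600),interpolation=cv2.INTER_CUBIC)
for p in q: cv2.circle(im,tuple(int(v) for v in ((p+.5-[210,150])*5)),3,(255,0,255),1)
cv2.imwrite("pics/c2.png",im)
E
```

```text
9.2333 [ 0.05 -0.    0.14] [0.73 0.68 0.   0.  ] [np.float64(0.733799677609638), np.float64(0.6793659051939472), 0, 0] [ 0.16 -0.79 -3.15]
[[281.08 236.97]
 [279.72 226.65]
 [267.14 242.1 ]
 [265.4  231.81]
 [263.08 206.19]
 [261.4  195.82]
 [249.89 210.72]
 [247.87 200.36]
 [273.38 234.43]]
```

View pics/c2.png

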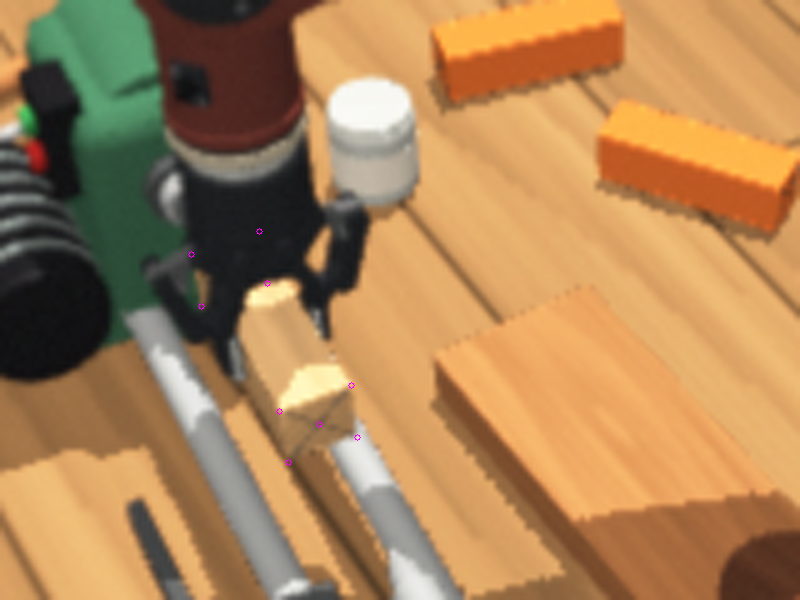

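The end-face corners match the prediction to about 0.5 px: centre at crop (318,424), with no droop or offset. Now I press in steps, watching the force.

```bash
python3 - <<'E'
from h import *;from rig import bot
np.set_printoptions(precision=2,suppress=True)
def F(n=8):
    f=[]
    for _ in range(n): bot.dwell(.04);f.append(bot.state()["wrist_force"])
    return np.mean(f,0)
B=TIP+[0,0,7]
c=go(bot,B+85*yd,vel=40);off=c-(B+85*yd);f0=F();print("base",f0,bot.state()["time"],off)
for k in(78,72,69,67):
    bot.move_linear(list(B+k*yd+off),vel=20,f_stop=16);bot.dwell(.15);f=F()-f0;s=bot.state()
    e=s["tool_pos"]-B;print(k,"along",e@yd,"err",e-(e@yd)*yd,"F",f,f@yd,s["time"],s["grip_width"])
    if f@yd>11:break
E
```

```text
base [ 0.01  0.01 -2.26] 10.3917 [0. 0. 0.]
78 along 78.06142356467164 err [-0.01  0.    0.  ] F [ 0.18 -0.11 -0.14] -0.10046170307569947 11.375 0.5255509501271328
72 along 72.15378140741016 err [ 0.02 -0.   -0.02] F [0.3  4.83 0.47] 4.834966042355709 12.3083 0.5169460318967798
69 along 69.90057139533279 err [ 0.   -0.    0.05] F [0.36 7.42 1.16] 7.42245685757978 13.0917 0.5167183737446847
67 along 68.42436712737495 err [ 0.01 -0.    0.11] F [0.4  9.73 2.16] 9.727773616618762 13.825 0.5197019409382685
```

```bash
python3 - <<'E'
import pickle;from h import *;from rig import bot
np.set_printoptions(precision=3,suppress=True)
f0=np.array([.01,.01,-2.26])
def F(n=8):
    f=[]
    for _ in range(n): bot.dwell(.04);f.append(bot.state()["wrist_force"])
    return np.mean(f,0)-f0
B=TIP+[0,0,7]
for k in(65.5,):
    bot.move_linear(list(B+k*yd),vel=15,f_stop=16);bot.dwell(.3);f=F();s=bot.state()
    e=s["tool_pos"]-B;print(k,e@yd,e-(e@yd)*yd,f,s["time"],s["tcp_rot"],quat(L),s["moment"])
c=bot.capture("scene");t=bot.capture("top");pickle.dump((c,t),open("cap3.pkl","wb"))
cc=s["tool_pos"]-[0,0,7];xd=np.array([yd[1],-yd[0],0]);z=np.array([0,0,1])
K=[cc+75*yd+22.5*b*xd+22.5*g*z for b in(-1,1) for g in(-1,1)]
q=proj(c,K+[cc+75*yd])
im=cv2.resize(c["color"][165:255,210:330,::-1],(800,600),interpolation=cv2.INTER_CUBIC)
for p in q: cv2.circle(im,tuple(int(v) for v in ((p+.5-[210,165])*6.667)),3,(255,0,255),1)
cv2.imwrite("pics/c3.png",im)
E
```

```text
65.5 67.35228935902653 [-0.007  0.001  0.108] [ 0.364 10.572  1.952] 14.7083 [ 0.734  0.68   0.001 -0.001] [np.float64(0.733799677609638), np.float64(0.6793659051939472), 0, 0] [ 1.468 -0.069 -0.096]
```

View pics/c3.png

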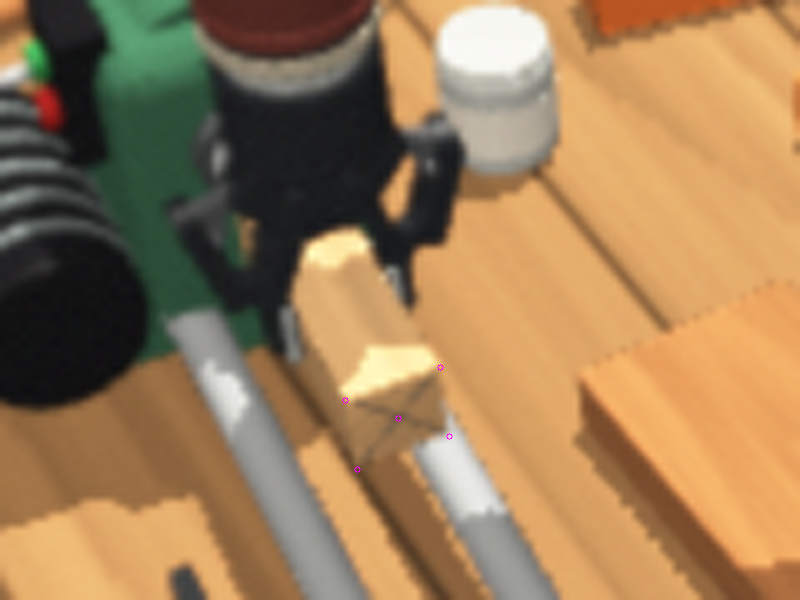

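The end face is still aligned to within about 1 px (diagonal crossing at crop (395,410) against a predicted (398,419)). I'll check for pitch in the grip by tracking that face from before contact to now.

```bash
python3 - <<'E'
import pickle;from h import *;from rig import bot
np.set_printoptions(precision=2,suppress=True)
c2=pickle.load(open("cap2.pkl","rb"));c3,_=pickle.load(open("cap3.pkl","rb"))
B=TIP;xd=np.array([yd[1],-yd[0],0]);z=np.array([0,0,1.])
def rect(c,k,off,dz): # warp end-face plane patch to 60x60 (1px = 1mm, centre 30)
    ctr=TIP+(k+75)*yd+[0,0,dz]
    K=[ctr+30*b*xd+30*g*z for b,g in((-1,1),(1,1),(1,-1),(-1,-1))]
    H=cv2.getPerspectiveTransform(proj(c,K).astype(np.float32),np.float32([[0,0],[240,0],[240,240],[0,240]]))
    return cv2.cvtColor(cv2.warpPerspective(c["color"],H,(240,240),flags=cv2.INTER_CUBIC),cv2.COLOR_RGB2GRAY)
a=rect(c2,100,0,.14);b=rect(c3,67.35,0,.11)
for lo,hi in((40,200),(60,180),(50,170)):
    r=cv2.matchTemplate(b,a[lo:hi,lo:hi],cv2.TM_CCOEFF_NORMED);_,v,_,l=cv2.minMaxLoc(r);print("shift mm (x,down)",(np.array(l)-lo)/4,v)
cv2.imwrite("pics/c4.png",cv2.resize(np.hstack([a,b]),(800,400)))
E
```

```text
shift mm (x,down) [0. 0.] 0.9186176657676697
shift mm (x,down) [-0.25  0.  ] 0.8779590129852295
shift mm (x,down) [-0.25  0.  ] 0.8952366709709167
```

View pics/c4.png

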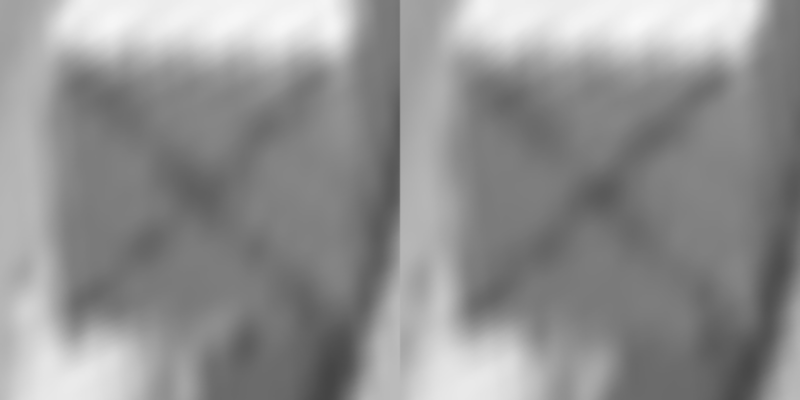

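The face hasn't shifted, so there's no pitch. The residual along the axis agrees with contact at 76.2 mm. I'll make the last step to about 12 N and check it's steady.

```bash
python3 - <<'E'
from h import *;from rig import bot
np.set_printoptions(precision=2,suppress=True)
f0=np.array([.01,.01,-2.26]);B=TIP+[0,0,7]
def F(n=10):
    f=[]
    for _ in range(n): bot.dwell(.05);f.append(bot.state()["wrist_force"])
    return np.mean(f,0)-f0
k=64.0
for _ in range(3):
    bot.move_linear(list(B+k*yd),vel=10);bot.dwell(.4);f=F();s=bot.state()
    e=s["tool_pos"]-B;print(k,e@yd,e-(e@yd)*yd,f,s["time"],s["tcp_rot"],s["gripper_force"])
    d=12-f@yd
    if abs(d)<.5:break
    k-=d/1.2*1.2
for _ in range(3):print(F()@yd)
E
```

```text
64.0 66.26680000763899 [-0.04  0.    0.1 ] [ 0.31 12.05  2.45] 16.0083 [ 0.73  0.68  0.   -0.  ] 61.657150983810425
11.792085880954549
11.668844665100043
11.830975138308489
```

Steady at about 12 N with the pin in about 10 mm, so I'm handing in.

```bash
python3 -c "
from rig import bot
print(bot.close_job())"
```

```text
the job is handed in; nothing more can be done
None
```

I handed the job in after about 18 s of robot time, with the blank held on the spindle axis and square to within what the cameras show, pressing the pin in about 10 mm at a steady 12 N or just under; nothing else on the bench was touched.

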